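Hang a lopsided welded bracket on the hook scale

ROBOT

A 7-joint arm with a two-finger parallel gripper is mounted at the origin on the work surface. World frame = base frame: x ahead of the robot, y to its left, z up, the work surface at z = 0. Lengths are in m, angles in rad, forces in N, time in s.
With the tool pointing down it reaches from about 0.425 to 0.925 m from the base axis. Payload 6.8 kg.
Tool frame: the origin (TCP) lies midway between the tips of the shut fingers; the grasp point (between the pads) lies 19 mm behind it; z points along the fingers, y is the line along which they close (so a half turn about z gives the same grasp; the last joint's range is limited). The gripper opens to 85 mm and grips with 20 to 120 N. Pads are 22 mm wide; open, the fingers measure 114 mm over their backs; the gripper's body (76 mm by 85 mm) begins 54 mm behind the grasp point. The pads swing forward as they close: fully open they stand 13 mm farther back than shut.
Start: joints at [1.184, 0.477, 0.022, 1.555, -0.011, 1.109, -0.083], TCP at [0.186, -0.649, 0.231] pointing down, gripper open.
Joint ranges: [-2.96, 2.96], [-0.34, 2.1], [-1.41, 1.46], [0.24, 2.44], [-1.37, 4.51], [0.17, 1.92], [-2.96, 2.96]. Speed limits (rad/s): [2.39, 2.39, 3.14, 3.14, 3.14, 3.14, 3.14].

INTERFACE

Orientations are given as a rotation vector (axis times angle).
In Python, from bench import r gives the robot as it stands. The module is installed in compiled form; this text tells all that it offers.
- The arm moves only by the tool apply_moves, never from a script. Its argument "rows" is a list of rows, each a list of 6 numbers: the shift along the tool's x, y, z scaled (see below), then the turn, a rotation vector about the tool's x, y, z scaled (see below). A call has 1 to 5 rows; each row is the pose to reach, as a shift and turn from the pose commanded when the call began, along the tool's axes at that moment; what a row does not reach only later rows make up. The controller multiplies each number of a shift by 0.25 m and each number of a turn by 90 degrees. A row lasts 1/8 s, in which the tool goes at most 62.5 mm and 10.7 degrees, less where a joint would pass 70% of its speed; a pose out of reach is approached as far as the arm can. A call with a number of a shift or a turn outside -1 to 1 is refused whole. A call with a gripper value outside its range is refused whole. "claw" is the opening, from 0 (shut) to 1 (fully open), set as the call begins (left out, the last holds). The fingers move at their own pace and stop on an object; "newtons" is the grip in N (left out, the last holds). Time passes only in rows, so rows that repeat a pose let the fingers close. It gives the time, the measured TCP pose, the force, the opening and the grip force at its end, in the units of the state.
- r.get_obs(): the state, without advancing time (a new reading comes with each control period).
- r.grab_frame(name): name is "side" or "top"; returns a dict with "pixels" (400x640x3 uint8, red, green, blue), "intrinsics" (3x3 intrinsics, pixels), "eye" and "attitude" of the camera in the world. Camera axes: x right, y up, looking along -z (the intrinsics and any distortion apply to the point x, -y, -z); pixel columns grow to the right and rows downward; lengths in m; the calibration is good to about 2 mm. A picture is of the moment at which its call begins. There is no depth.
- r.hand_in(): hands the job in; it is judged then, once.
Trained networks look in a picture, given as the dict that the camera call returned (one of the last four; its "shot" number tells which), for a name from the list of things; names that differ only in an ending like _2 or _b are one class to them, and where a whole thing is asked for, a point or a joint stands for the part that bears it (a point fixed in the world has none). Each returns a list of dicts, best first, with "conf" (0 to 1); they miss things now and then, are a little off and sometimes report something else, mostly with a low value. They report only what shows in the picture. A call takes as long as a camera call. They do not tell look-alikes from the thing itself.
- r.search_frame(picture, thing): "rect" ([left, top, width, height] in pixels, round what is visible of it).
- r.outline_of(picture, thing): "pixels" (400x640 bool, what is visible of it) and "rect" ([left, top, width, height] in pixels, round what is visible of it).
- r.landmark_of(picture, thing): "point" ([column, row] in pixels: a listed point, or the origin of a listed thing).
The state is a dict: "clock": time; "joints": joint angles; "qvel": joint speeds; "tau": joint torques, N m; "tcp_pos": TCP position; "orientation": TCP orientation; "contact_force": force on the tool from outside, world axes, zero at the start; "moment": the same for the moment, N m; "grip_width": finger opening in m; "gripper_force": force on a finger pad.
Only numpy, scipy, OpenCV 4.12 (cv2) and the standard library are available. Lean on these libraries where they do the work, as an engineer would, in place of code of your own. Each camera call takes 0.05 s, during which the arm holds its last target. There are 200 camera calls.

TASK

Weigh the red welded C-bracket: pick it up by its tab, bring its open side over the scale's bar and hang it by the notch in its top arm, between the two black collars, so that it hangs level and does not slide off. Ease its weight onto the sprung bar slowly, keeping hold until the scale carries all of it, then let go so softly that the bar neither drops, bounces nor hits its bottom stop. Keep the bracket upright throughout, never force the bar, and leave everything else on the bench as it is.

Things in the scene. Friction and masses are not known exactly. Their poses are not given: they have to be found in the camera images.
- grip (a point): centre of the bracket's grip tab, the place to grasp, 125 mm above the bracket's underside. The tab is 24 mm long (x), 12 mm thick (y), from 100 to 146 mm above the underside, straight above notch and centre of mass; close the fingers along y, across the thickness. Axes: z up, x towards the open side of the C
- notch (a point): seat of the notch in the underside of the bracket's top arm, 42 mm below point grip, axes as there. Notch 14 mm wide in x, 8 mm deep, roof 88 mm above the bracket's underside; this point is 5 mm under the roof, where the bar's axis lies when seated. From x = +7 to +36 mm hangs the 8 mm deep lip that must first pass over the bar
- bar_mid (a point): middle of the axis of the scale's bar, a level steel rod of 10 mm diameter, 200 mm above the bench unloaded. Axes: z up, y along the bar, x towards the scale's column; approach from -x. Two black collars, 20 mm in diameter, begin 18 mm to either side. Two rods at y = -60 and +60 mm carry the bar and run 95 mm in +x to a yellow slide. Nothing stands above it
- carriage (a joint): how far the sprung bar is pulled down, m: 0 unloaded, bottom stop at 0.082. The bar sinks straight down, about 9 mm per newton (110 N/m after the first 0.3 N, damped), so the bracket sinks it 15 to 69 mm according to its unknown weight
- hammer: hammer lying on the bench, bystander
- brush: brush lying on the bench, bystander
- spray: green spray can, 60 mm in diameter, 160 mm high, bystander; origin at its underside
- tray: orange tray 110 x 150 x 40 mm, bystander; origin at its underside
- tube: steel tube offcut standing on end, 48 mm in diameter, 50 mm high, bystander; origin at its underside
- blank: flat red L-shaped blank, 10 mm thick, 100 x 120 mm, lying on the bench, bystander (not the bracket)
- mug: white mug, 76 mm in diameter, 90 mm high, bystander; origin at its underside
- bracket: loose red C of 12 mm flat bar standing on its steel boss; origin at the underside below the notch, axes as point grip. Spine at x = -46 to -34 mm; top arm to x = +36 mm, underside 80 and top 100 mm up; boss 52 x 36 x 24 mm high, x = -11 to +41 mm. Mass unknown, 0.2 to 0.8 kg, its centre straight below the notch: hung anywhere else it tips and slides off
- scale: the hook scale, fixed to the bench; origin on the bench straight below point bar_mid, axes as there. Foot 12 mm high, x = 30 to 180 mm, 170 mm wide; blue column 247 mm high, 70 mm wide, x = 120 to 170 mm
There are look-alikes about, which are no part of the job. Several things look just like the bracket: the one meant starts farthest to the robot's right.

How it is judged:
On the way, in this order (a step that is already met when the one before it is completed fails the run):
1. the bracket is lifted clear of the bench (height (world z) of grip above 0.165 m), for 0.1 s.
2. the notch sits on the bar, the bar pulled down at least 10 mm, with the bracket still held (x of notch in the frame of bar_mid between -0.006 and 0.006 m and y of notch in the frame of bar_mid between -0.016 and 0.016 m and z of notch in the frame of bar_mid between -0.005 and 0.005 m and value of joint carriage above 0.01 m and contact force between bracket and the fingers above 0.5 N), for 0.2 s.
At the end, for the whole second after the job is handed in: the bracket hangs free and still by its notch on the bar: the notch's seat within 6 mm of the bar across it, 16 mm along it and 5 mm in height, tilt under 0.15 rad, the bar pulled down by more than 10 mm and moving slower than 20 mm/s, turning slower than 0.25 rad/s, nothing holding it (x of notch in the frame of bar_mid between -0.006 and 0.006 m and y of notch in the frame of bar_mid between -0.016 and 0.016 m and z of notch in the frame of bar_mid between -0.005 and 0.005 m and value of joint carriage above 0.01 m and angle between grip's own z axis and vertical below 0.15 rad and contact force between bracket and the fingers below 0.1 N and angular speed of bracket below 0.25 rad/s and velocity of joint carriage between -0.02 and 0.02 m/s); the robot touches nothing.
It fails at once if the bar moves up or down faster than 50 mm/s (the load dropped, jerked or bounced) (velocity of joint carriage above 0.05 m/s or velocity of joint carriage below -0.05 m/s).
It fails at once if the bar is forced down to its bottom stop (beyond 78 mm) (value of joint carriage above 0.078 m).
It fails at once if the bracket presses on the scale's slide, bar or rods with more than 15 N (contact force between bracket and scale above 15 N).
It fails at once if the bracket tips by more than 0.5 rad (angle between grip's own z axis and vertical above 0.5 rad).
It fails at once if another thing on the bench is moved by more than 20 mm (distance of any of hammer, brush, spray, tray, tube, blank, mug from where it was at the start of the episode above 0.02 m).
It also fails if it takes over 61 s, if anything falls off the work surface, if the arm or the gripper's body presses on something with over 40 N, if the wrist force passes 120 N, or if a joint passes its speed limit or range.

## Working session

There is one attempt and no reset: what is moved stays moved. The work goes in short steps, Python scripts to look and compute and a tool call to move; the robot and the scene stay as the last step left them, time stands still between calls to the robot, and variables do not carry over. Pictures are saved under pics/ and viewed, at most 10 in all, crops included, and the job is handed in when it is done.

Besides the shell and the picture viewer there is one more tool, called as name(argument=value, ...), one argument or row to a line, values as JSON. apply_moves: Moves the arm, as the interface text tells. Its arguments: {"type":"object","properties":{"rows":{"type":"array","items":{"type":"array","items":{"type":"number"}}},"claw":{"type":"number"},"newtons":{"type":"number"}},"required":["rows"]}

```bash
mkdir -p pics; cat > h.py <<'E'
import numpy as np, cv2
from bench import r
def save(f,n): cv2.imwrite('pics/'+n+'.png',f['pixels'][:,:,::-1])
def ray(f,p):
    K=np.array(f['intrinsics']);d=np.linalg.solve(K,[p[0],p[1],1.]);R=np.array(f['attitude'])
    if R.shape!=(3,3): R=cv2.Rodrigues(R.astype(float))[0]
    return np.array(f['eye']),R@np.array([d[0],-d[1],-d[2]])
def atz(f,p,z):
    e,d=ray(f,p);return e+d*(z-e[2])/d[2]
def proj(f,P):
    R=np.array(f['attitude'])
    if R.shape!=(3,3): R=cv2.Rodrigues(R.astype(float))[0]
    q=R.T@(np.array(P)-f['eye']);q=np.array(f['intrinsics'])@[q[0],-q[1],-q[2]];return q[:2]/q[2]
E
python3 - <<'E'
from h import *
np.set_printoptions(precision=4,suppress=True)
o=r.get_obs();print(o)
for n in('side','top'):
    f=r.grab_frame(n);save(f,n+'0');print(n,f['eye'],f['attitude'],f['intrinsics'],[k for k in f])
    for t,z in(('grip',.125),('notch',.083),('bar_mid',.2),('bracket',0),('scale',0)):
        for l in r.landmark_of(f,t):print(t,np.round(l['conf'],2),np.round(l['point'],1),atz(f,l['point'],z))
E
```

```text
{'clock': 0.0, 'joints': array([ 1.1839,  0.4778,  0.0224,  1.5564, -0.0115,  1.1092, -0.0831]), 'qvel': array([-0.0002,  0.0007, -0.0001,  0.0018, -0.0003, -0.0003,  0.0015]), 'tau': array([ -0.0003, -59.6452,   1.608 , -28.1199,   0.0126,   0.0093,
        -0.    ]), 'tcp_pos': array([ 0.1856, -0.6484,  0.2303]), 'orientation': array([-3.1094, -0.4362,  0.0006]), 'contact_force': array([-0.6141, -0.0166, -0.9922]), 'moment': array([ 0.021 , -0.0126,  0.0708]), 'gripper_force': 0.0, 'grip_width': 0.08542447177414056}
side [ 0.5178 -0.6267  0.8942] [ 0.7236  0.0014 -0.0471] [[379.8583   0.     323.0118]
 [  0.     379.8583 195.8581]
 [  0.       0.       1.    ]] ['pixels', 'intrinsics', 'eye', 'attitude', 'shot']
grip 0.73 [247.9 175.2] [0.3226 0.1436 0.125 ]
grip 0.65 [292.4 283.9] [ 0.4533 -0.207   0.125 ]
grip 0.57 [258.8 144.4] [0.3445 0.2756 0.125 ]
grip 0.34 [299.  149.4] [0.4685 0.2447 0.125 ]
notch 0.79 [291.4 289.5] [ 0.4476 -0.1985  0.083 ]
notch 0.75 [247.5 180.6] [0.3128 0.1631 0.083 ]
notch 0.58 [262.1 151.7] [0.3481 0.2887 0.083 ]
bar_mid 0.84 [339.2 146.5] [0.5839 0.1
[... 403 characters left out ...]
    ]] ['pixels', 'intrinsics', 'eye', 'attitude', 'shot']
grip 0.73 [274.8 268.2] [0.3142 0.1583 0.125 ]
grip 0.59 [232.2 261. ] [0.3339 0.2897 0.125 ]
grip 0.55 [396.8 228.4] [ 0.441  -0.2117  0.125 ]
grip 0.34 [360.1 131.1] [ 0.7376 -0.0976  0.125 ]
notch 0.66 [394.9 231. ] [ 0.4309 -0.2136  0.083 ]
notch 0.65 [235.6 259.1] [0.3344 0.2889 0.083 ]
notch 0.47 [280.  265.5] [0.3166 0.1472 0.083 ]
bar_mid 0.64 [268.3 173.5] [0.5972 0.1721 0.2   ]
bracket 0.67 [280.6 266.8] [0.3004 0.1545 0.    ]
bracket 0.67 [236.2 258.2] [0.3268 0.3058 0.    ]
bracket 0.53 [383.5 228.5] [ 0.4345 -0.1903  0.    ]
bracket 0.23 [270.  174.2] [0.6133 0.1956 0.    ]
scale 0.77 [276.7 179.5] [0.5955 0.1724 0.    ]
```

View pics/side0.png

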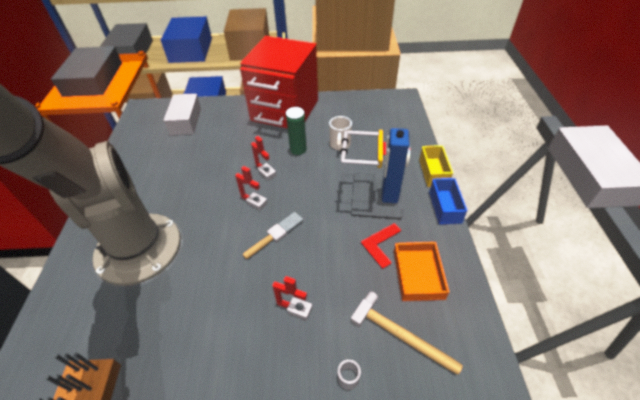

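View pics/top0.png

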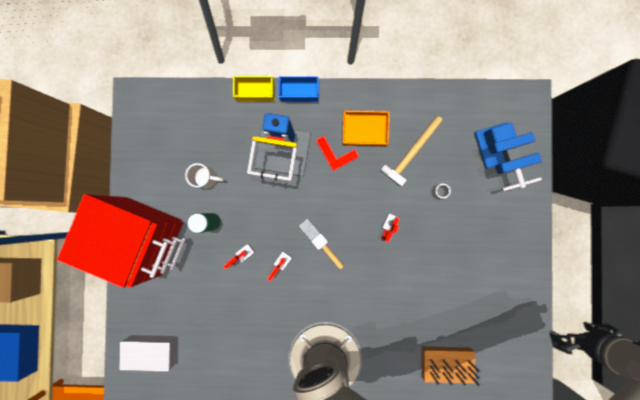

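The target bracket (rightmost) is at side (290,295) and top (390,228). The scale is at top (270,160) with the bar at the near end, about (268,176). Next I'll zoom on both for yaw.

```bash
python3 - <<'E'
from h import *
a=r.grab_frame('top');b=r.grab_frame('side')
def cr(f,x,y,w,h):return cv2.resize(np.ascontiguousarray(f['pixels'][y:y+h,x:x+w,::-1]),(400,300),interpolation=cv2.INTER_CUBIC)
im=np.vstack([np.hstack([cr(a,370,205,48,36),cr(b,260,270,64,48)]),np.hstack([cr(a,230,105,96,72+18),cr(b,325,110,100,75)])])
cv2.imwrite('pics/crop1.png',im)
E
```

```text
(no output)
```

View pics/crop1.png

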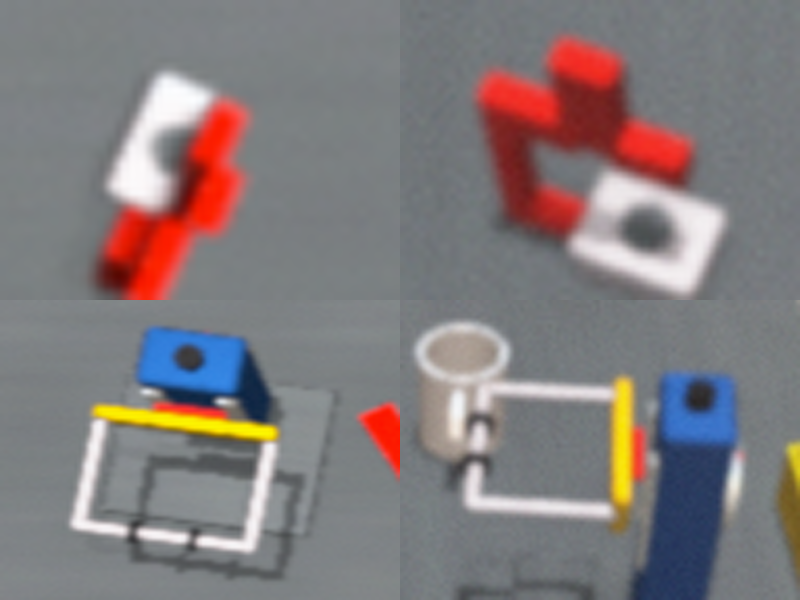

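```bash
cat > fit.py <<'E'
from h import *
from scipy.optimize import minimize, least_squares
BX=[(-46,-34,-6,6,0,100),(-46,36,-6,6,88,100),(-46,-7,-6,6,80,100),(7,36,-6,6,80,100),(-12,12,-6,6,100,146),(-46,-11,-6,6,0,14),(-11,41,-18,18,0,24)]
def T(p,q):  # p=(x,y,z,yaw)
    c,s=np.cos(p[3]),np.sin(p[3]);q=np.asarray(q,float)
    return np.c_[p[0]+c*q[:,0]-s*q[:,1],p[1]+s*q[:,0]+c*q[:,1],p[2]+q[:,2]]
def render(f,p,boxes=BX,S=4):
    m=np.zeros((400*S,640*S),np.uint8)
    for b in boxes:
        P=T(p,[[x,y,z] for x in b[:2] for y in b[2:4] for z in b[4:]]/np.array(1000.))
        u=np.array([proj(f,a) for a in P])
        cv2.fillConvexPoly(m,cv2.convexHull(np.round((u+.5)*S).astype(np.int32)),255)
    return cv2.resize(m,(640,400),interpolation=cv2.INTER_AREA)/255.
def fitb(fm,p0,free=3):
    def cost(v):
        p=np.array(p0,float);p[[0,1,3]]=v[0]/100,v[1]/100,v[2]/10
        return sum(np.abs(render(f,p)-m).sum()/m.sum() for f,m in fm)
    v0=np.array([p0[0]*100,p0[1]*100,p0[3]*10])
    s=minimize(cost,v0,method='Nelder-Mead',options=dict(initial_simplex=v0+np.array([[0,0,0],[1,0,0],[0,1,0],[0,0,2]]),maxiter=90))
    return [s.x[0]/100,s.x[1]/100,p0[2],s.x[2]/10],s.fun
E
cat > a.py <<'E'
from fit import *
np.set_printoptions(precision=4,suppress=True)
a=r.grab_frame('top');b=r.grab_frame('side');fm=[]
for f,c in((a,(390,228)),(b,(291,295))):
    for o in r.outline_of(f,'bracket'):
        x,y,w,h=o['rect']
        if abs(x+w/2-c[0])<15 and abs(y+h/2-c[1])<15: fm.append((f,o['pixels'].astype(float)));print(o['conf'],o['rect']);break
for y0 in(-.45,-.1):print(fitb(fm,[.44,-.2,0,y0]))
for q in fm: print(fitb([q],[.44,-.2,0,-.4]))
# scale
ob=[(a,(248,172.5),(0,60,200)),(a,(290,179.5),(0,-60,200)),(a,(269.4,175.8),(0,0,200)),
(b,(345.5,132),(0,60,200)),(b,(343.3,160),(0,-60,200)),(b,(344.5,145.5),(0,0,200))]
ob+=[(f,l['point'],(0,0,z)) for f in(a,b) for n,z in(('bar_mid',200),('scale',0)) for l in r.landmark_of(f,n)[:1]]
e=lambda p:np.concatenate([proj(f,T(p,[np.array(q)/1000.])[0])-u for f,u,q in ob])
s=least_squares(e,[.59,.17,0,-.15],loss='soft_l1');print(s.x,s.fun.reshape(-1,2).round(1).tolist())
E
python3 a.py
```

```text
0.88 [380.8, 215.0, 19.9, 30.1]
0.81 [275.6, 276.1, 38.5, 43.7]
([np.float64(0.44641266424991516), np.float64(-0.20394533150239147), 0, np.float64(-0.4097401228893799)], np.float64(0.3065593024645934))
([np.float64(0.4470079089766577), np.float64(-0.20436069138556953), 0, np.float64(-0.4004085971219734)], np.float64(0.3070404269547413))
([np.float64(0.442113677959266), np.float64(-0.20208047827682205), 0, np.float64(-0.40181136972147496)], np.float64(0.08124654250414899))
([np.float64(0.4491825747358128), np.float64(-0.20611471085372926), 0, np.float64(-0.41117333643283727)], np.float64(0.08539083338423635))
[ 0.5945  0.1703 -0.0015 -0.1322] [[0.6, -1.0], [-0.5, -2.1], [-0.4, -1.3], [-1.5, -0.4], [-1.7, 0.3], [-1.6, -0.1], [3.0, 1.9], [-0.8, -4.2], [1.5, -0.1], [-0.7, 0.3]]
```

```bash
cat > go.py <<'E'
from h import *
import sys
def go(x,y,z,yaw):
    o=r.get_obs();R=cv2.Rodrigues(np.array(o['orientation'],float))[0]
    c,s=np.cos(yaw),np.sin(yaw);Rt=np.array([[c,s,0],[s,-c,0],[0,0,-1.]])
    d=R.T@(np.array([x,y,z])-o['tcp_pos']);w=cv2.Rodrigues(R.T@Rt)[0].ravel()
    print('t',round(o['clock'],2),'tcp',np.round(o['tcp_pos'],4),'shift',np.round(d/.25,3),'turn',np.round(w/(np.pi/2),3),'F',np.round(o['contact_force'],2),'w',o['grip_width'],'gf',o['gripper_force'])
if __name__=='__main__': go(*map(float,sys.argv[1:5]))
E
python3 go.py .4457 -.204 .2 -.405
```

```text
t 1.1 tcp [ 0.1858 -0.6489  0.2313] shift [ 1.489 -1.425  0.125] turn [-0.    -0.     0.435] F [ 0.23  0.43 -0.3 ] w 0.08530893780567818 gf 0.0
```

apply_moves(
  rows=[
    [0.745,-0.712,0.0,0,0,0],
    [0.745,-0.712,0.0,0,0,0],
    [0.745,-0.712,0.0,0,0,0],
    [0.745,-0.712,0.0,0,0,0],
    [0.745,-0.712,0.0,0,0,0],
  ],
)

```text
clock: 1.72
tcp_pos: [0.319, -0.4223, 0.2317]
orientation: [-3.109, -0.448, -0.002]
contact_force: [-0.7, -0.7, 0.3]
grip_width: 0.0853
gripper_force: 0.0
```

apply_moves(
  rows=[
    [0.744,-0.713,0.12,0,0,0.435],
    [0.744,-0.713,0.12,0,0,0.435],
    [0.744,-0.713,0.12,0,0,0.435],
    [0.744,-0.713,0.12,0,0,0.435],
    [0.744,-0.713,0.12,0,0,0.435],
  ],
  claw=0.6,
)

```text
clock: 2.35
tcp_pos: [0.4467, -0.2027, 0.2013]
orientation: [3.077, -0.634, 0.001]
contact_force: [0.5, -0.4, -0.7]
grip_width: 0.051
gripper_force: 0.0
```

```bash
python3 go.py .4457 -.204 .106 -.405; python3 - <<'E'
from h import *
a=r.grab_frame('top');b=r.grab_frame('side')
def cr(f,x,y,w,h):return cv2.resize(np.ascontiguousarray(f['pixels'][y:y+h,x:x+w,::-1]),(400,400),interpolation=cv2.INTER_CUBIC)
cv2.imwrite('pics/crop2.png',np.hstack([cr(a,350,180,80,80),cr(b,250,230,80,80)]))
E
```

```text
t 2.35 tcp [ 0.4467 -0.2027  0.2013] shift [-0.002  0.006  0.381] turn [-0.    -0.    -0.001] F [ 0.5  -0.36 -0.67] w 0.05100764129465291 gf 0.0
```

View pics/crop2.png

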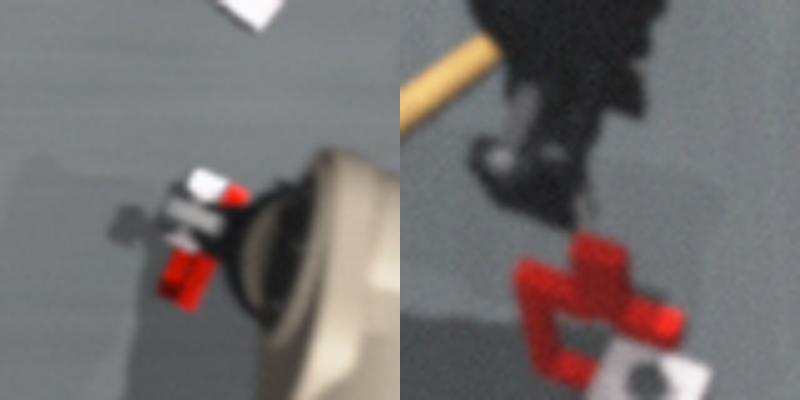

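The gripper is above the bracket, astride the tab (side crop: tab at (600,265), fingers at (560,200)). I'll descend and close gently.

apply_moves(
  rows=[
    [0,0.004,0.19,0,0,0],
    [0,0.004,0.25,0,0,0],
    [0,0.004,0.31,0,0,0],
    [0,0.004,0.38,0,0,0],
    [0,0.004,0.38,0,0,0],
  ],
)

```text
clock: 3.08
tcp_pos: [0.4447, -0.2053, 0.1058]
orientation: [-3.077, 0.632, 0.002]
contact_force: [-0.9, -0.3, -0.4]
grip_width: 0.0512
gripper_force: 0.0
```

apply_moves(
  rows=[
    [0,0,0,0,0,0],
    [0,0,0,0,0,0],
    [0,0,0,0,0,0],
    [0,0,0,0,0,0],
  ],
  claw=0,
  newtons=35,
)

```text
clock: 3.58
tcp_pos: [0.4459, -0.2054, 0.1072]
orientation: [3.077, -0.631, 0.003]
contact_force: [-0.7, -0.3, 7.3]
grip_width: 0.0116
gripper_force: 35.9
```

apply_moves(
  rows=[
    [0,0,0,0,0,0],
    [0,0,-0.04,0,0,0],
    [0,0,-0.12,0,0,0],
    [0,0,-0.28,0,0,0],
    [0,0,-0.28,0,0,0],
  ],
)

```text
clock: 4.2
tcp_pos: [0.4467, -0.2053, 0.1785]
orientation: [3.077, -0.631, 0.008]
contact_force: [1.0, -0.2, -6.4]
grip_width: 0.0118
gripper_force: 34.9
```

```bash
python3 go.py .51 .182 .245 -.14
```

```text
t 4.2 tcp [ 0.4467 -0.2053  0.1785] shift [-0.376 -1.524 -0.267] turn [ 0.    -0.003 -0.168] F [ 0.96 -0.21 -6.44] w 0.011792676183155607 gf 34.852175116539
```

apply_moves(
  rows=[
    [-0.01,-0.04,-0.1,0,0,0],
    [-0.04,-0.17,-0.2,0,0,-0.02],
    [-0.08,-0.35,-0.26,0,0,-0.05],
    [-0.13,-0.55,-0.267,0,0,-0.08],
    [-0.188,-0.76,-0.267,0,0,-0.11],
  ],
)

```text
clock: 4.82
tcp_pos: [0.4757, -0.0106, 0.2415]
orientation: [3.12, -0.362, -0.004]
contact_force: [0.7, 0.1, -6.9]
grip_width: 0.0118
gripper_force: 35.3
```

```bash
python3 go.py .51 .182 .245 -.14
```

```text
t 4.83 tcp [ 0.4757 -0.0106  0.2415] shift [-0.043 -0.781 -0.014] turn [ 0.     0.001 -0.058] F [ 0.66  0.08 -6.89] w 0.011761259941005124 gf 35.271960496902466
```

apply_moves(
  rows=[
    [-0.01,-0.2,-0.01,0,0,-0.02],
    [-0.02,-0.4,-0.01,0,0,-0.03],
    [-0.03,-0.6,-0.01,0,0,-0.05],
    [-0.04,-0.73,-0.01,0,0,-0.058],
    [-0.043,-0.775,-0.01,0,0,-0.058],
  ],
)

```text
clock: 5.45
tcp_pos: [0.5094, 0.1815, 0.2435]
orientation: [3.134, -0.215, -0.006]
contact_force: [1.7, 0.6, -6.5]
grip_width: 0.0118
gripper_force: 35.4
```

```bash
cat > c.py <<'E'
from h import *
import sys
a=r.grab_frame('top');b=r.grab_frame('side')
def cr(f,x,y,w,h):return cv2.resize(np.ascontiguousarray(f['pixels'][y:y+h,x:x+w,::-1]),(400,400),interpolation=cv2.INTER_CUBIC)
cv2.imwrite('pics/%s.png'%sys.argv[1],np.hstack([cr(a,225,120,90,90),cr(b,290,100,90,90)]))
E
python3 go.py .51 .182 .245 -.14; python3 c.py stage
```

```text
t 5.45 tcp [0.5094 0.1815 0.2435] shift [ 0.002 -0.002 -0.006] turn [0.    0.002 0.002] F [ 1.73  0.61 -6.46] w 0.01179640618616684 gf 35.35099267959595
```

View pics/stage.png

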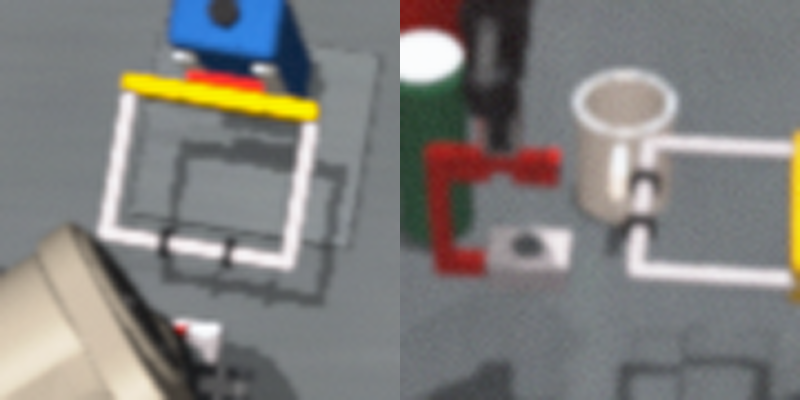

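```bash
cat > m.py <<'E'
from fit import *
np.set_printoptions(precision=4,suppress=True)
b=r.grab_frame('side');a=r.grab_frame('top');o=r.get_obs();tp=o['tcp_pos']
print('tcp',tp)
c=proj(b,[tp[0],tp[1],tp[2]-.06])
R=(b['pixels'].astype(int))
for m in r.outline_of(b,'bracket'):
    x,y,w,h=m['rect']
    if abs(x+w/2-c[0])<20 and abs(y+h/2-c[1])<25:
        M=m['pixels'].astype(float);print(m['rect'],m['conf'])
        BX[4]=(-12,12,-6,6,100,106)  # fingers hide the tab
        for dz in(-.106,-.103):print(fitb([(b,M)],[tp[0],tp[1],tp[2]+dz,-.14]))
        break
for f,n in((a,'top'),(b,'side')):
    P=dict(top=[(248.2,171.8),(289.9,178.6),(269.05,175.3)],side=[(345.9,132.2),(342.5,160.4),(343.6,145.3)])[n]
    W=[atz(f,p,.2) for p in P];print(n,W,'yaw',np.arctan2(*( (W[1]-W[0])[:2]*[1,-1])))
    for k in range(2):print([np.round(atz(f,l['point'],.2),4) for l in r.landmark_of(f,'bar_mid')[:1]])
for l in r.landmark_of(b,'notch')[:4]:print('notch',l['conf'],l['point'],atz(b,l['point'],tp[2]-.023))
E
python3 m.py
```

```text
tcp [0.5103 0.1775 0.2444]
[298.0, 133.4, 29.2, 31.8] 0.86
([np.float64(0.5124362851711816), np.float64(0.17705850776455287), np.float64(0.13841178617481176), np.float64(-0.13058628836609243)], np.float64(0.21621177784346568))
([np.float64(0.512036518171684), np.float64(0.17363434757754867), np.float64(0.14141178617481176), np.float64(-0.16298298257794347)], np.float64(0.22565770026603607))
top [array([0.6015, 0.2305, 0.2   ]), array([0.5831, 0.1094, 0.2   ]), array([0.592 , 0.1698, 0.2   ])] yaw -0.1504561015921464
[array([0.5963, 0.1703, 0.2   ])]
[array([0.5963, 0.1703, 0.2   ])]
side [array([0.6074, 0.225 , 0.2   ]), array([0.5887, 0.1088, 0.2   ]), array([0.5964, 0.169 , 0.2   ])] yaw -0.15907251452571847
[array([0.5994, 0.1693, 0.2   ])]
[array([0.5994, 0.1693, 0.2   ])]
notch 0.62 [311.0, 133.6] [0.5079 0.1989 0.2214]
notch 0.57 [250.9, 180.1] [0.356  0.0296 0.2214]
notch 0.57 [259.6, 152.3] [0.3706 0.1305 0.2214]
notch 0.39 [420.5, 276.4] [ 0.715  -0.2563  0.2214]
```

```bash
python3 go.py .595 .169 .2445 -.152
```

```text
t 5.95 tcp [0.5109 0.1784 0.2456] shift [ 0.338 -0.011  0.005] turn [ 0.    -0.     0.006] F [-0.34 -0.16 -7.7 ] w 0.01155082297176359 gf 35.36848962306976
```

apply_moves(
  rows=[
    [0.06,-0.003,0,0,0,0.006],
    [0.15,-0.006,0,0,0,0.006],
    [0.24,-0.009,0,0,0,0.006],
    [0.31,-0.011,0,0,0,0.006],
    [0.338,-0.011,0,0,0,0.006],
  ],
)

```text
clock: 6.58
tcp_pos: [0.5966, 0.1693, 0.2452]
orientation: [3.132, -0.238, 0.001]
contact_force: [-0.4, 0.1, -6.6]
grip_width: 0.0119
gripper_force: 35.4
```

apply_moves(
  rows=[
    [0,0,0,0,0,0],
    [0,0,0,0,0,0],
  ],
)

```text
clock: 6.82
tcp_pos: [0.5943, 0.1704, 0.2455]
orientation: [3.133, -0.235, -0.001]
contact_force: [-0.8, 0.2, -6.6]
grip_width: 0.012
gripper_force: 35.4
```

```bash
python3 go.py .595 .169 .2445 -.152; python3 m.py | head -4; python3 c.py over
```

```text
t 6.83 tcp [0.5943 0.1704 0.2455] shift [0.004 0.005 0.004] turn [0.    0.    0.002] F [-0.81  0.24 -6.59] w 0.012008316881140419 gf 35.377240777015686
tcp [0.5943 0.1704 0.2456]
[329.0, 130.2, 34.1, 34.2] 0.91
([np.float64(0.5970972575872158), np.float64(0.1689839629416105), np.float64(0.1396495998624211), np.float64(-0.0740060180280822)], np.float64(0.6829900839054158))
([np.float64(0.5956144992340505), np.float64(0.16433440052654105), np.float64(0.1426495998624211), np.float64(-0.1292572381519054)], np.float64(0.6924844079508233))
```

View pics/over.png

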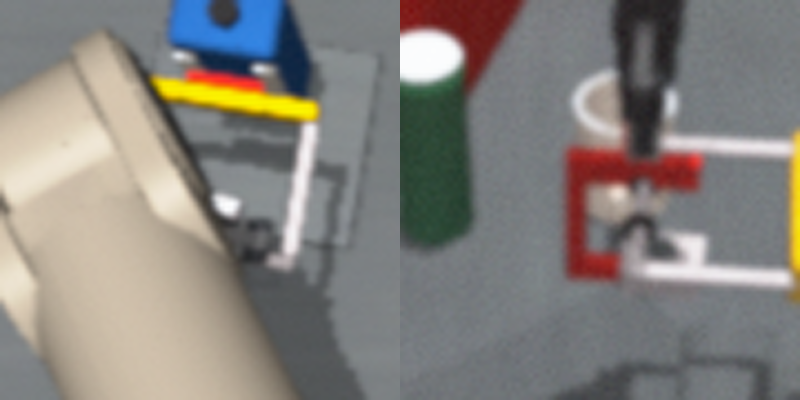

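```bash
cat > e.py <<'E'
from fit import *
np.set_printoptions(precision=4,suppress=True)
b=r.grab_frame('side');tp=r.get_obs()['tcp_pos']
I=cv2.imread('pics/side0.png')[:,:,::-1].astype(float)
B=np.array([.5955,.1690]);yaw=-.152;ex=np.array([np.cos(yaw),np.sin(yaw)]);ey=np.array([-ex[1],ex[0]])
for row in range(151,160):
    p=I[row,334:354].min(1);p=np.clip(p-(p[:4].mean()+p[-4:].mean())/2-15,0,None)
    w=atz(b,[334+(p*np.arange(20)).sum()/p.sum(),row],.2)[:2]-B;print(row,'bar x,y rel',w@ex,w@ey)
J=b['pixels'].astype(float);red=J[:,:,0]-J[:,:,1:].max(2)
for row in range(int(proj(b,[tp[0],tp[1],tp[2]-.006])[1]),int(proj(b,[tp[0],tp[1],tp[2]-.026])[1])+2):
    p=red[row,310:375];h=.5*np.percentile(p,90);i=np.where(p>h)[0];l,g=i[0],i[-1]
    cl=310+l-(p[l]-h)/(p[l]-p[l-1]);cg=310+g+(p[g]-h)/(p[g]-p[g+1])
    z=tp[2]-.016; 
    L,G=[((atz(b,[c,row],z)[:2]-B)) for c in(cl,cg)]
    print(row,round(cl,2),round(cg,2),'L',L@ex,'G',G@ex,'y',L@ey,G@ey)
for q in(-.046,.036):print('pred for centred',proj(b,np.r_[B+q*ex-.006*ey,tp[2]-.016]),'tcp rel',(tp[:2]-B)@ex,(tp[:2]-B)@ey)
E
python3 e.py
```

```text
151 bar x,y rel 0.001948394046476699 -0.023240863022646913
152 bar x,y rel 0.002228970101201629 -0.0272698059263555
153 bar x,y rel 0.002285723553836806 -0.03129804518997788
154 bar x,y rel 0.002031607033012505 -0.03533367441040186
155 bar x,y rel 0.0019469799012397143 -0.039333499768517986
156 bar x,y rel 0.00183014724853214 -0.04331588975694174
157 bar x,y rel 0.0019063852051380658 -0.04726058848644889
158 bar x,y rel 0.0035696347978754353 -0.05104119397220167
159 bar x,y rel 0.009760400396445516 -0.05439024750542024
133 326.96 340.82 L -0.046317290260938955 G -0.008611497790008315 y 0.01278177346940262 0.016103255095692975
134 326.98 357.22 L -0.04583175562319433 G 0.0361086716653439 y 0.008550103683760234 0.015777469217421385
135 327.15 357.73 L -0.044923793228520234 G 0.03770717653494662 y 0.004378893681168676 0.011676474975714442
136 327.24 357.85 L -0.04427038028827703 G 0.038239471415109735 y 0.00020823541371257746 0.0075043645743328264
137 327.21 357.66 L -0.04392330371118842 G 0.0379364463555695 y -0.003966726850432356 0.0032810379636265823
138 327.06 357.35 L -0.043877064630349974 G 0.03729979066944568 y -0.008145790546011859 -0.0009494904690646617
139 327.15 356.89 L -0.043232465353306736 G 0.0362891085788084 y -0.01224942301996364 -0.005191095598945867
140 327.09 357.01 L -0.04296345803155487 G 0.036798915026497264 y -0.016364160218733284 -0.009275712255368553
pred for centred [326.3638 137.4414] tcp rel -0.0007882681856786943 0.0010275585409129258
pred for centred [356.7687 139.1892] tcp rel -0.0007882681856786943 0.0010275585409129258
```

apply_moves(
  rows=[
    [0,0,0.014,0,0,0],
    [0,0,0.028,0,0,0],
    [0,0,0.042,0,0,0],
    [0,0,0.056,0,0,0],
    [0,0,0.066,0,0,0],
  ],
)

```text
clock: 8.0
tcp_pos: [0.5948, 0.1701, 0.2287]
orientation: [3.133, -0.236, -0.0]
contact_force: [0.2, -0.3, -6.8]
grip_width: 0.0116
gripper_force: 35.4
```

apply_moves(
  rows=[
    [0,0,0.006,0,0,0],
    [0,0,0.012,0,0,0],
    [0,0,0.018,0,0,0],
    [0,0,0.024,0,0,0],
    [0,0,0.03,0,0,0],
  ],
)

```text
clock: 8.62
tcp_pos: [0.595, 0.1702, 0.2216]
orientation: [-3.133, 0.236, -0.0]
contact_force: [-0.7, 0.2, -5.9]
grip_width: 0.0117
gripper_force: 35.4
```

```bash
python3 e.py | tail -8; python3 go.py .595 .169 .2455 -.152; python3 c.py low1
```

```text
142 327.26 357.59 L -0.04478719717514516 G 0.03858445552106096 y 0.0037173739270966507 0.011144717997906759
143 327.44 357.62 L -0.043872995913486514 G 0.03885764517016541 y -0.0004225343056247025 0.0069566333572031085
144 327.41 357.41 L -0.0435115855555326 G 0.03849710362851463 y -0.004589393236736467 0.002734184842210513
145 327.4 356.86 L -0.043130718178825474 G 0.037200554024520154 y -0.008732392216115797 -0.00155003199554506
146 327.24 356.59 L -0.043146479595757924 G 0.036687867264926295 y -0.012888944899513987 -0.005742532512912354
147 327.2 356.65 L -0.04283616772214254 G 0.037057497023544356 y -0.01699457955750548 -0.009834413426559328
pred for centred [326.46  144.284] tcp rel -0.0007744625346252453 0.0011015510103156354
pred for centred [356.3338 146.0474] tcp rel -0.0007744625346252453 0.0011015510103156354
t 8.68 tcp [0.5949 0.1702 0.2214] shift [ 0.001  0.005 -0.096] turn [-0.    -0.     0.001] F [ 0.3   0.21 -6.61] w 0.011399190496799324 gf 35.40584743022919
```

View pics/low1.png

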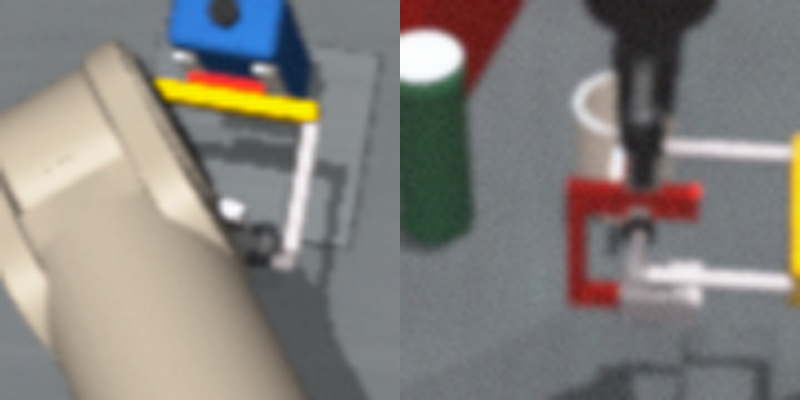

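The arm is just above or at contact, with the bar under the notch at about (640,212) and aligned. I'll ease down and watch the force.

apply_moves(
  rows=[
    [0,0,0.007,0,0,0],
    [0,0,0.014,0,0,0],
    [0,0,0.021,0,0,0],
    [0,0,0.028,0,0,0],
    [0,0,0.035,0,0,0],
  ],
)

```text
clock: 9.4
tcp_pos: [0.595, 0.1702, 0.2128]
orientation: [-3.133, 0.235, -0.0]
contact_force: [-0.5, 1.6, -5.5]
grip_width: 0.0117
gripper_force: 35.5
```

apply_moves(
  rows=[
    [0,0,0.007,0,0,0],
    [0,0,0.014,0,0,0],
    [0,0,0.021,0,0,0],
    [0,0,0.028,0,0,0],
    [0,0,0.035,0,0,0],
  ],
)

```text
clock: 10.02
tcp_pos: [0.595, 0.1702, 0.2041]
orientation: [-3.133, 0.235, -0.0]
contact_force: [-0.0, 0.2, -3.5]
grip_width: 0.0115
gripper_force: 35.6
```

```bash
python3 c.py low2; python3 - <<'E'
from h import *
F=[]
for i in range(6): r.grab_frame('side');o=r.get_obs();F.append(np.r_[o['contact_force'],o['moment'],o['tcp_pos'][2]])
print(np.mean(F,0).round(3))
E
```

```text
[ 0.209  0.008 -4.226  0.032 -0.089  0.014  0.204]
```

View pics/low2.png

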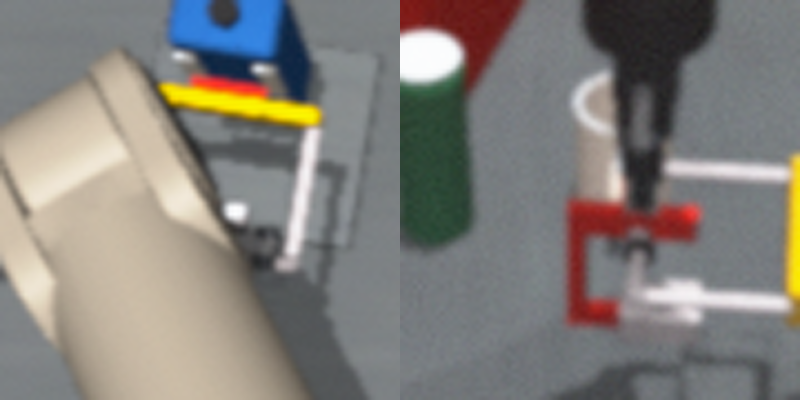

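Seated: the implied contact height, about 0.223, matches the notch roof. I'll lower the remaining ~38 mm gradually.

apply_moves(
  rows=[
    [0,0,0.007,0,0,0],
    [0,0,0.014,0,0,0],
    [0,0,0.021,0,0,0],
    [0,0,0.028,0,0,0],
    [0,0,0.035,0,0,0],
  ],
)

```text
clock: 11.05
tcp_pos: [0.595, 0.1702, 0.1953]
orientation: [-3.133, 0.236, -0.0]
contact_force: [0.6, 0.3, -2.2]
grip_width: 0.0117
gripper_force: 35.8
```

apply_moves(
  rows=[
    [0,0,0.007,0,0,0],
    [0,0,0.014,0,0,0],
    [0,0,0.021,0,0,0],
    [0,0,0.028,0,0,0],
    [0,0,0.035,0,0,0],
  ],
)

```text
clock: 11.68
tcp_pos: [0.595, 0.1701, 0.1865]
orientation: [-3.133, 0.236, -0.0]
contact_force: [0.1, 0.1, -1.7]
grip_width: 0.0113
gripper_force: 35.9
```

apply_moves(
  rows=[
    [0,0,0.007,0,0,0],
    [0,0,0.014,0,0,0],
    [0,0,0.021,0,0,0],
    [0,0,0.028,0,0,0],
    [0,0,0.035,0,0,0],
  ],
)

```text
clock: 12.3
tcp_pos: [0.5949, 0.1702, 0.1778]
orientation: [-3.133, 0.235, -0.0]
contact_force: [0.6, 0.6, -0.9]
grip_width: 0.0115
gripper_force: 36.0
```

```bash
cat > ff.py <<'E'
from h import *
F=[]
for i in range(10): r.grab_frame('side');o=r.get_obs();F.append(np.r_[o['contact_force'],o['moment'],o['tcp_pos'][2]])
print(o['clock'],np.mean(F,0).round(3),np.std(F,0).round(3))
E
python3 ff.py
```

```text
12.8 [ 8.510e-01  2.420e-01 -1.226e+00  3.700e-02 -1.380e-01 -1.000e-03
  1.780e-01] [0.384 0.381 0.5   0.033 0.044 0.024 0.   ]
```

apply_moves(
  rows=[
    [0,0,0.007,0,0,0],
    [0,0,0.014,0,0,0],
    [0,0,0.021,0,0,0],
    [0,0,0.028,0,0,0],
    [0,0,0.034,0,0,0],
  ],
  newtons=20,
)

```text
clock: 13.42
tcp_pos: [0.5949, 0.1702, 0.1692]
orientation: [-3.133, 0.235, -0.0]
contact_force: [1.2, 0.8, 0.2]
grip_width: 0.0118
gripper_force: 36.2
```

```bash
sed -i 's/range(10)/range(24)/' ff.py; python3 ff.py
```

```text
14.625 [ 0.948  0.253 -0.276  0.072 -0.215  0.004  0.169] [0.561 0.433 0.436 0.035 0.043 0.022 0.   ]
```

apply_moves(
  rows=[
    [0.002,0,0.002,0,0,0],
    [0.004,0,0.004,0,0,0],
    [0.004,0,0.004,0,0,0],
  ],
)

```text
clock: 15.0
tcp_pos: [0.5951, 0.1702, 0.1679]
orientation: [3.133, -0.235, -0.002]
contact_force: [-1.4, 0.9, 0.5]
grip_width: 0.0119
gripper_force: 36.3
```

```bash
python3 ff.py
```

```text
16.2 [-3.957e+00  1.215e+00 -2.020e-01  2.670e-01  9.650e-01 -3.000e-03
  1.680e-01] [0.747 0.54  0.484 0.037 0.166 0.034 0.   ]
```

apply_moves(
  rows=[
    [-0.003,0,0,0,0,0],
    [-0.003,0,0,0,0,0],
    [-0.003,0,0,0,0,0],
  ],
)

```text
clock: 16.58
tcp_pos: [0.5956, 0.17, 0.1685]
orientation: [-3.133, 0.236, -0.002]
contact_force: [-2.3, 0.2, 0.7]
grip_width: 0.0116
gripper_force: 36.3
```

```bash
python3 ff.py
```

```text
17.775 [ 0.528 -0.174 -0.355  0.001 -0.088  0.002  0.168] [1.145 0.55  0.521 0.067 0.284 0.035 0.   ]
```

apply_moves(
  rows=[
    [0,0,0.003,0,0,0],
    [0,0,0.004,0,0,0],
    [0,0,0.004,0,0,0],
    [0,0,0.004,0,0,0],
  ],
  claw=0,
  newtons=20,
)

```text
clock: 18.27
tcp_pos: [0.5954, 0.17, 0.1674]
orientation: [-3.133, 0.236, -0.001]
contact_force: [2.7, -1.2, 0.2]
grip_width: 0.0116
gripper_force: 36.4
```

apply_moves(
  rows=[
    [0,0,0,0,0,0],
    [0,0,0,0,0,0],
    [0,0,0,0,0,0],
    [0,0,0,0,0,0],
  ],
  claw=0.18,
)

```text
clock: 18.77
tcp_pos: [0.5949, 0.1702, 0.1672]
orientation: [3.133, -0.235, -0.001]
contact_force: [0.4, -0.2, 0.4]
grip_width: 0.0154
gripper_force: 0.0
```

apply_moves(
  rows=[
    [0,0,0,0,0,0],
    [0,0,0,0,0,0],
    [0,0,0,0,0,0],
    [0,0,0,0,0,0],
  ],
  claw=0.3,
)

```text
clock: 19.27
tcp_pos: [0.5951, 0.1701, 0.1673]
orientation: [-3.133, 0.235, -0.0]
contact_force: [0.7, -1.2, 0.1]
grip_width: 0.0258
gripper_force: 0.0
```

```bash
python3 ff.py; python3 c.py rel
```

```text
20.475 [-0.205 -0.032  0.005  0.002  0.008  0.01   0.167] [0.48  0.438 0.354 0.021 0.027 0.033 0.   ]
```

View pics/rel.png

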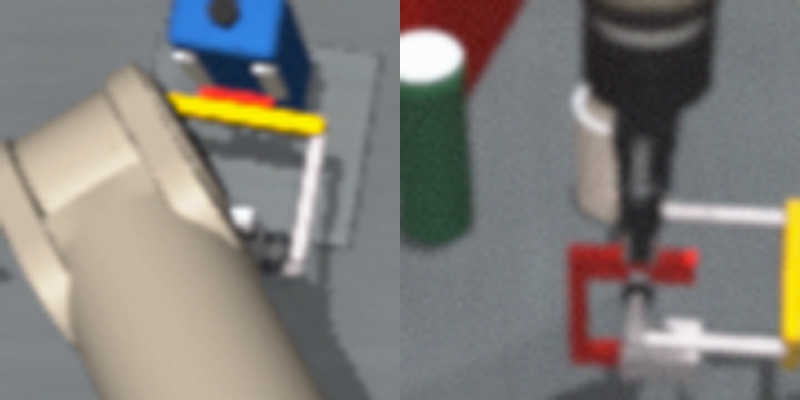

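The bracket hangs level and free, with its arm at (635,262) and the bar pulled down. I'll withdraw straight up.

apply_moves(
  rows=[
    [0,0,-0.03,0,0,0],
    [0,0,-0.08,0,0,0],
    [0,0,-0.16,0,0,0],
    [0,0,-0.26,0,0,0],
    [0,0,-0.4,0,0,0],
  ],
)

```text
clock: 21.2
tcp_pos: [0.5949, 0.17, 0.2691]
orientation: [3.133, -0.235, -0.0]
contact_force: [0.2, -0.1, -0.1]
grip_width: 0.026
gripper_force: 0.0
```

apply_moves(
  rows=[
    [0,0,0,0,0,0],
    [0,0,0,0,0,0],
    [0,0,0,0,0,0],
  ],
)

```text
clock: 21.58
tcp_pos: [0.5946, 0.1698, 0.2666]
orientation: [3.132, -0.235, -0.002]
contact_force: [-0.2, -0.1, -0.4]
grip_width: 0.0259
gripper_force: 0.0
```

```bash
python3 c.py end
```

```text
(no output)
```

View pics/end.png

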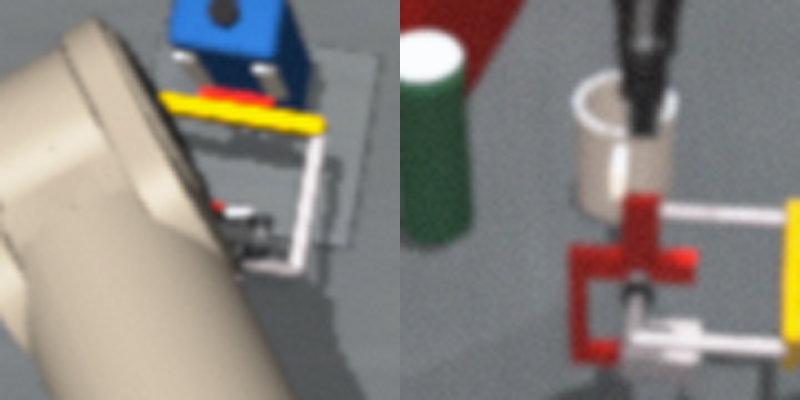

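The bracket is hanging level and the gripper is clear.

```bash
python3 -c "
from bench import r
print(r.hand_in())"
```

```text
the job is handed in; nothing more can be done
None
```

The bracket hangs level by its notch on the scale bar, let go softly with the gripper clear above it, and the job is handed in (no verdict was returned).

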